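# Put three mixed-up bottles back on their own coasters

### The job

Each flatmate has a colour, and the three drinking bottles in the tray have been put back on each other's coasters. Change them round so that every bottle stands upright in the middle of the coaster that matches its cap; the empty cork coaster is there to park one on while you swap, and is bare again at the end. Do not knock a bottle over, and leave the coasters, the wine bottle, the bin and the brush where they are.

Things in the scene. Friction and masses are not known exactly. Their poses are not given: they have to be found in the camera images.
- red_bottle: clear PET bottle with a red twist cap, standing upright, capped and empty, about 80 g. 150 mm tall; body 60 mm in diameter up to 94 mm, then a shoulder in to a neck 32 mm in diameter (a thin 37 mm neck ring at 127 to 129 mm). The cap is a cylinder 36 mm in diameter from 130 to 150 mm. Origin: centre of the underside; z up along its axis. It is best taken from above by the cap, any yaw.
- blue_bottle: clear PET bottle with a blue twist cap, standing upright, capped and empty, about 80 g. 150 mm tall; body 60 mm in diameter up to 94 mm, then a shoulder in to a neck 32 mm in diameter (a thin 37 mm neck ring at 127 to 129 mm). The cap is a cylinder 36 mm in diameter from 130 to 150 mm. Origin: centre of the underside; z up along its axis. It is best taken from above by the cap, any yaw.
- yellow_bottle: clear PET bottle with a yellow twist cap, standing upright, capped and empty, about 80 g. 150 mm tall; body 60 mm in diameter up to 94 mm, then a shoulder in to a neck 32 mm in diameter (a thin 37 mm neck ring at 127 to 129 mm). The cap is a cylinder 36 mm in diameter from 130 to 150 mm. Origin: centre of the underside; z up along its axis. It is best taken from above by the cap, any yaw.
- red_coaster: round red glazed ceramic coaster with a cork foot, loose, 95 mm in diameter, 8 mm thick, flat on top. Lies on the tray's floor. Origin: centre of its underside, z up (its top is 8 mm above the origin).
- blue_coaster: round blue glazed ceramic coaster with a cork foot, loose, 95 mm in diameter, 8 mm thick, flat on top. Lies on the tray's floor. Origin: centre of its underside, z up (its top is 8 mm above the origin).
- yellow_coaster: round yellow glazed ceramic coaster with a cork foot, loose, 95 mm in diameter, 8 mm thick, flat on top. Lies on the tray's floor. Origin: centre of its underside, z up (its top is 8 mm above the origin).
- cork_coaster: plain brown cork coaster, the spare, loose, empty at the start; 95 mm in diameter, 8 mm thick, flat. Origin: centre of its underside, z up.
- wine_bottle: bystander: wine bottle of dark glass lying on its side between two low ribs of the pale grey tray (the tray is fixed, 360 by 670 mm, its floor 4 mm and its rim 34 mm above the work surface). 296 mm long, 74 mm in diameter, neck towards +x. Origin: middle of its length, on its underside; x along its axis.
- bin: bystander: small white plastic bin, 100 by 100 mm, 117 mm tall with its closed hinged lid, which overhangs to 106 by 106 mm and has a thumb tab standing out 15 mm at the front (its -x side); hinge at the back. Stands among the coasters, turned by up to about 20 degrees. Origin: centre of its underside, z up.
- brush: bystander: stainless bottle brush lying flat along x near the tray's right-hand end, 265 mm long, at most 42 mm high. Origin: on the underside, near mid-length; x towards the white brush head.
There are look-alikes about, which are no part of the job. What is shaped like the red_bottle but green is not meant.

How it is judged:
By the outcome, as a careful person would: the job done as asked, in the order asked, and still so for the second after the job is handed in, with the robot touching nothing.
It also fails if it takes over 96 s, if anything falls off the work surface, if the arm or the gripper's body presses on something with over 40 N, if the wrist force passes 120 N, or if a joint passes its speed limit or range.

### The arm

A 7-joint arm with a two-finger parallel gripper is mounted at the origin on the work surface. World frame = base frame: x ahead of the robot, y to its left, z up, the work surface at z = 0. Lengths are in m, angles in rad, forces in N, time in s.
With the tool pointing down it reaches from about 0.4 to 0.85 m from the base axis. Payload 10.4 kg.
Tool frame: the origin (TCP) lies on the centre line of the jaws, within the pads' length; the fingertips stand 8 mm ahead of it and the grasp point (between the pads) lies 11 mm behind it (r.finger_overhang is the distance from the TCP to the fingertips, in m); z points along the fingers, y is the line along which they close (so a half turn about z gives the same grasp; the last joint's range is limited). The gripper opens to 87 mm and grips with 3 to 60 N. Pads are 19 mm wide; open, the fingers measure 117 mm over their backs; the gripper's body (75 mm by 190 mm) begins 51 mm behind the grasp point.
Start: joints at [1.209, 0.332, -0.065, 1.46, 0.022, 1.35, -0.088], TCP at [0.208, -0.589, 0.231] pointing down, gripper open.
Joint ranges: [-2.6, 2.6], [-0.5, 2.12], [-1.47, 1.34], [0.16, 2.42], [-1.27, 4.41], [0.06, 2.06], [-2.6, 2.6]. Speed limits (rad/s): [2.22, 2.22, 2.79, 2.79, 3.14, 3.14, 3.14].

### API

Orientations are given as a unit quaternion [x, y, z, w].
In Python, from bench import r, vision gives the robot as it stands.
- The arm moves only by the tool drive_tool, never from a script. Its argument "series" is a list of rows, each a list of 2 entries, a list of its own where there are three numbers: the shift along the world's x, y, z in cm, then the turn about the world's z in degrees. A call has exactly 10 rows; each row shifts and turns the commanded pose from where the row before left it; what a row does not reach is not made up. A row lasts 1/8 s, in which the tool goes at most 62.5 mm and 10.7 degrees, less where a joint would pass 70% of its speed; a pose out of reach is approached as far as the arm can. A call with a gripper value outside its range is refused whole. "hand" is the closure, from 0 (fully open) to 1 (shut), set as the call begins (left out, the last holds). The fingers move at their own pace and stop on an object; "newtons" is the grip in N (left out, the last holds). Time passes only in rows, so rows that do not move let the fingers close, or fill a call up. It gives the time, the measured TCP pose, the force, the opening and the grip force at its end, in the units of the state.
- r.read_state(): the state, without advancing time (a new reading comes with each control period).
- vision.camera(name): name is "scene" or "top" or "wrist"; returns a dict with "color" (400x640x3 uint8, red, green, blue), "intrinsics" (3x3 intrinsics, pixels), "R" (3x3) and "t" (3): a world point X has camera coordinates R X + t; the wrist camera has in their place "mount" (4x4, takes a point from camera to tool coordinates, whose origin is the TCP and whose axes are the flange's). Camera axes: x right, y down, z forward; pixel columns grow to the right and rows downward; lengths in m; the calibration is good to about 2 mm. A picture is of the moment at which its call begins: read the wrist's pose just before it. There is no depth.
- r.close_job(): hands the job in; it is judged then, once.
The state is a dict: "time": time; "joint_positions": joint angles; "joint_vel": joint speeds; "joint_torque": joint torques, N m; "ee_pos": TCP position; "eef_rot": TCP orientation; "ft_force": force on the tool from outside, world axes, zero at the start; "torque": the same for the moment, N m; "width": finger opening in m; "grip_force": force on a finger pad.
Only numpy, scipy, OpenCV 4.12 (cv2) and the standard library are available. Lean on these libraries where they do the work, as an engineer would, in place of code of your own. Each camera call takes 0.05 s, during which the arm holds its last target. There are 200 camera calls.

## Working session

There is one attempt and no reset: what is moved stays moved. The work goes in short steps, Python scripts to look and compute and a tool call to move; the robot and the scene stay as the last step left them, time stands still between calls to the robot, and variables do not carry over. Pictures are saved under pics/ and viewed, at most 14 in all, crops included, and the job is handed in when it is done.

Besides the shell and the picture viewer there is one more tool, called after ">>>" as name([rows], argument=value, ...), one row to a line, values as JSON. drive_tool: Moves the arm, as the interface text tells. Its arguments: {"type":"object","properties":{"series":{"type":"array"},"hand":{"type":"number"},"newtons":{"type":"number"}},"required":["series"]}

```bash
mkdir -p pics; python3 - <<'E'
from bench import r, vision
import cv2,numpy as np
s=r.read_state();print(s)
for n in("top","scene"):
    c=vision.camera(n);cv2.imwrite(f"pics/{n}0.png",c["color"][:,:,::-1]);np.savez(f"pics/{n}0.npz",**c)
    print(n,c["intrinsics"],c["R"],c["t"])
E
```

```text
{'time': 0.0, 'joint_positions': array([ 1.20939573,  0.33286066, -0.06467393,  1.46097976,  0.02158657,
        1.34989493, -0.08852348]), 'joint_vel': array([ 0.00015062, -0.00202703, -0.00103071, -0.00055808, -0.00131575,
        0.00107797, -0.00093488]), 'joint_torque': array([-9.97892203e-04, -6.23255181e+01,  2.37148470e-02, -3.89895952e+01,
       -6.15258445e-02,  3.97784798e-02,  1.80192037e-04]), 'ee_pos': array([ 0.20757563, -0.58910716,  0.22974252]), 'eef_rot': array([ 9.85688258e-01,  1.68576789e-01, -1.53605624e-04, -7.07471171e-04]), 'ft_force': array([-0.11277337, -0.43129493, -0.3553214 ]), 'torque': array([ 0.0322044 , -0.02795479,  0.00498346]), 'grip_force': 0.0, 'width': 0.08706384475963518}
top [[402.12588132   0.         316.55538129]
 [  0.         402.12588132 206.93508295]
 [  0.           0.           1.        ]] [[-0.02204628 -0.99918985  0.03366908]
 [-0.99820522  0.02012395 -0.05640364]
 [ 0.05568039 -0.03485214 -0.99784018]] [0.00136201 0.64048657 0.98403654]
scene [[472.16990334   0.         316.19152211]
 [  0.         472.16990334 195.97536478]
 [  0.           0.           1.        ]] [[-0.19189449  0.98130597  0.01466636]
 [ 0.57421152  0.12438128 -0.80920358]
 [-0.79590052 -0.14686011 -0.58734527]] [ 0.09577133 -0.3128558   1.47240752]
```

View pics/top0.png

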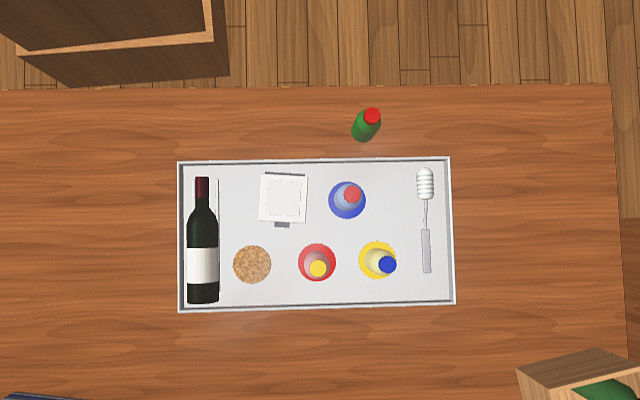

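View pics/scene0.png

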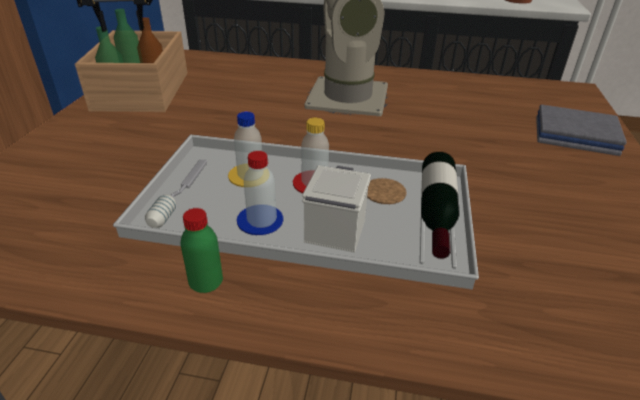

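The top view shows +x up and +y left. Three capped bottles stand in the tray:
- The red cap (352,194) is on the blue coaster (347,200).
- The yellow cap (318,268) is on the red coaster (317,262).
- The blue cap (387,265) is on the yellow coaster (377,260).

The empty cork coaster is at (252,264) and the bin at (283,198). There are two red caps. The one at (372,116) is on a green bottle outside the tray, so it is the look-alike. The red_bottle is the clear one at (352,194) inside the tray.

```bash
cat > h.py <<'E'
import numpy as np,cv2
def cast(c,uv,z):
    d=c["R"].T@np.linalg.inv(c["intrinsics"])@np.array([uv[0],uv[1],1.]);o=-c["R"].T@c["t"]
    return o+d*(z-o[2])/d[2]
def proj(c,X):
    p=c["intrinsics"]@(c["R"]@np.array(X)+c["t"]);return p[:2]/p[2]
E
python3 - <<'E'
from h import *
c=dict(np.load("pics/top0.npz"));im=c["color"];hsv=cv2.cvtColor(im,cv2.COLOR_RGB2HSV)
roi=np.zeros(im.shape[:2],np.uint8);roi[170:300,225:410]=1
H,S,V=cv2.split(hsv)
hue={"red":(H<8)|(H>172),"yellow":(H>20)&(H<35),"blue":(H>110)&(H<130),"cork":(H>8)&(H<20)}
for n,m in hue.items():
    m=(m&(S>(60 if n=="cork" else 100))&(V>60)&(roi>0)).astype(np.uint8)
    cs=cv2.findContours(m,cv2.RETR_EXTERNAL,cv2.CHAIN_APPROX_NONE)[0]
    for k in cs:
        if cv2.contourArea(k)<80:continue
        (u,v),rad=cv2.minEnclosingCircle(k)
        z=.162 if rad<13 else .012
        p=cast(c,(u,v),z);print(n,np.round((u,v,rad),1),cv2.contourArea(k),np.round(p,4), "base", )
a=im[90:290,220:420];cv2.imwrite("pics/crop.png",cv2.resize(a[:,:,::-1],None,fx=3,fy=3,interpolation=cv2.INTER_CUBIC))
E
```

```text
red [316.4 262.1  18.9] 1064.0 [ 0.5034 -0.0091  0.012 ] base
red [351.5 193.7   8.7] 201.0 [ 0.6592 -0.0827  0.162 ] base
yellow [317.6 268.    8.4] 196.0 [ 0.503  -0.0065  0.162 ] base
yellow [376.8 259.8  18.9] 408.5 [ 0.5053 -0.1601  0.012 ] base
blue [387.2 264.2   8.9] 208.0 [ 0.5072 -0.1549  0.162 ] base
blue [346.5 200.   18.6] 374.0 [ 0.6567 -0.0881  0.012 ] base
cork [251.3 263.9  19.1] 1085.0 [0.5027 0.1522 0.012 ] base
```

View pics/crop.png

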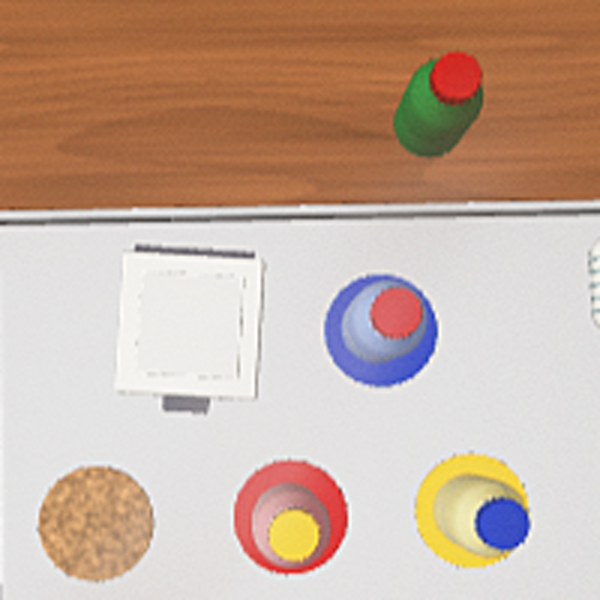

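The crop confirms it: the clear red-capped bottle stands on the blue coaster, and the green one is outside the tray. The plan is yellow to cork, red to red, blue to blue, then yellow to yellow.

>>> drive_tool([
  [[0.5,1,0],0],
  [[1.5,3,0],0],
  [[1.5,3,0],0],
  [[1.5,3,0],0],
  [[1.5,3,0],0],
  [[1.5,3,0],0],
  [[1.5,3,0],0],
  [[1.5,3,0],0],
  [[1.5,3,0],0],
  [[1.5,3,0],0],
], hand=0, newtons=20)

```text
time: 1.35
ee_pos: [0.3481, -0.3077, 0.2305]
eef_rot: [0.986, 0.169, -0.0, 0.0]
ft_force: [-0.1, -0.7, -0.1]
width: 0.0873
grip_force: 0.0
```

>>> drive_tool([
  [[1.5,3,0],0],
  [[1.5,3,0],0],
  [[1.5,3,0],0],
  [[1.5,3,0],0],
  [[1.5,3,0],0],
  [[1.5,3,0],0],
  [[1.5,3,0],0],
  [[1.5,3,0],0],
  [[1,2,0],0],
  [[0,0,0],0],
])

```text
time: 2.6
ee_pos: [0.4777, -0.0473, 0.2304]
eef_rot: [0.985, 0.17, -0.0, -0.0]
ft_force: [-0.2, -0.2, 0.1]
width: 0.0871
grip_force: 0.0
```

>>> drive_tool([
  [[1.5,2,0],0],
  [[1,2,0],0],
  [[0,0,0],0],
  [[0,0,0],0],
  [[0,0,0],0],
  [[0,0,0],0],
  [[0,0,0],0],
  [[0,0,0],0],
  [[0,0,0],0],
  [[0,0,0],0],
])

```text
time: 3.85
ee_pos: [0.5027, -0.0094, 0.2306]
eef_rot: [0.986, 0.169, 0.0, 0.0]
ft_force: [-0.0, 0.5, 0.9]
width: 0.0869
grip_force: 0.0
```

```bash
cat >> h.py <<'E'
from scipy.spatial.transform import Rotation as Ro
def wrist():
    from bench import r,vision
    s=r.read_state();c=vision.camera("wrist")
    T=np.eye(4);T[:3,:3]=Ro.from_quat(s["eef_rot"]).as_matrix();T[:3,3]=s["ee_pos"]
    W=np.linalg.inv(T@c["mount"]);c["R"]=W[:3,:3];c["t"]=W[:3,3];return s,c
E
python3 - <<'E'
from h import *
s,c=wrist();im=c["color"];print(s["ee_pos"],c["mount"])
cv2.imwrite("pics/w1.png",im[:,:,::-1]);np.savez("pics/w1.npz",color=im,intrinsics=c["intrinsics"],R=c["R"],t=c["t"])
print(proj(c,[.503,-.0065,.162]))
E
```

```text
[ 0.50274965 -0.00944483  0.23057391] [[-1.90953783e-05 -9.59567698e-01 -2.81477943e-01  7.61003977e-02]
 [ 9.99999728e-01 -2.25969237e-04  7.02496991e-04  1.04760938e-03]
 [-7.37698777e-04 -2.81477853e-01  9.59567441e-01 -1.53611362e-01]
 [ 0.00000000e+00  0.00000000e+00  0.00000000e+00  1.00000000e+00]]
[314.14475447 209.34477762]
```

View pics/w1.png

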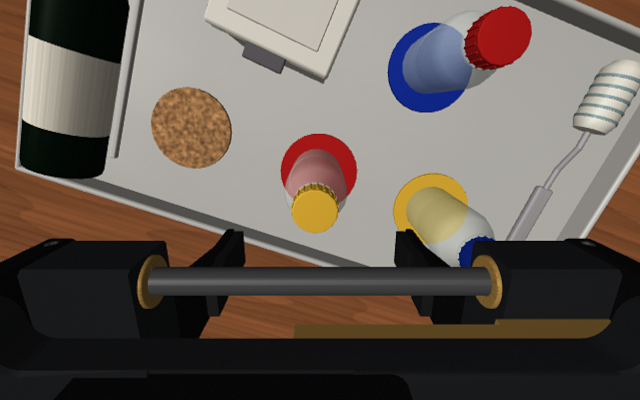

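The wrist view shows the yellow cap top at about (315,210), within a pixel of the prediction (314,209). I'll cross-check the coasters from this picture and then descend.

```bash
python3 - <<'E'
from h import *
c=dict(np.load("pics/w1.npz"));H,S,V=cv2.split(cv2.cvtColor(c["color"],cv2.COLOR_RGB2HSV))
for n,m,b in [("red",(H<8)|(H>172),(270,120,370,215)),("yel",(H>20)&(H<35),(385,165,470,225)),("blue",(H>110)&(H<130),(380,15,470,115)),("cork",(H>8)&(H<20),(145,80,235,170)),("ycap",(H>20)&(H<35),(285,180,345,240))]:
    k=np.zeros_like(H);x0,y0,x1,y1=b;k[y0:y1,x0:x1]=(m&(S>60))[y0:y1,x0:x1]
    cs=max(cv2.findContours(k,cv2.RETR_EXTERNAL,cv2.CHAIN_APPROX_NONE)[0],key=cv2.contourArea)
    P=np.array([cast(c,p[0],.162 if n=="ycap" else .012)[:2] for p in cs])
    (x,y),rad=cv2.minEnclosingCircle((P*1000).astype(np.float32));print(n,x,y,rad)
E
```

```text
red 502.2105712890625 -9.914987564086914 47.363670349121094
yel 504.34613037109375 -160.34786987304688 47.66087341308594
blue 654.592041015625 -88.84773254394531 47.333919525146484
cork 500.9224853515625 150.00872802734375 47.4628791809082
ycap 503.76776123046875 -6.885128974914551 20.1480770111084
```

>>> drive_tool([
  [[0,0.3,-1],0],
  [[0,0,-1],0],
  [[0,0,-1],0],
  [[0,0,-1],0],
  [[0,0,-1],0],
  [[0,0,-1],0],
  [[0,0,-1],0],
  [[0,0,-0.8],0],
  [[0,0,0],0],
  [[0,0,0],0],
])

```text
time: 5.15
ee_pos: [0.5029, -0.0064, 0.1528]
eef_rot: [0.986, 0.169, 0.0, 0.0]
ft_force: [0.3, -0.2, 0.0]
width: 0.087
grip_force: 0.0
```

>>> drive_tool([
  [[0,0,0],0],
  [[0,0,0],0],
  [[0,0,0],0],
  [[0,0,0],0],
  [[0,0,0],0],
  [[0,0,0],0],
  [[0,0,0],0],
  [[0,0,0],0],
  [[0,0,0],0],
  [[0,0,0],0],
], hand=1, newtons=20)

```text
time: 6.4
ee_pos: [0.5027, -0.0065, 0.1526]
eef_rot: [0.986, 0.169, -0.0, 0.0]
ft_force: [-1.0, 0.6, 0.1]
width: 0.0353
grip_force: 20.0
```

>>> drive_tool([
  [[0,0,0.5],0],
  [[0,0,1],0],
  [[0,0,1.5],0],
  [[0,0,1],0],
  [[0,1,0],0],
  [[0,2,0],0],
  [[0,2.5,0],0],
  [[0,2.5,0],0],
  [[0,2.5,0],0],
  [[0,2.5,0],0],
])

```text
time: 7.65
ee_pos: [0.5023, 0.125, 0.1922]
eef_rot: [0.986, 0.169, -0.0, -0.0]
ft_force: [0.6, 0.4, -0.4]
width: 0.0356
grip_force: 20.0
```

>>> drive_tool([
  [[0,1.8,0],0],
  [[0,0.9,0],0],
  [[0,0,0],0],
  [[0,0,0],0],
  [[0,0,-1],0],
  [[0,0,-1],0],
  [[0,0,-1],0],
  [[0,0,0],0],
  [[0,0,0],0],
  [[0,0,0],0],
])

```text
time: 8.9
ee_pos: [0.5029, 0.1506, 0.1629]
eef_rot: [0.986, 0.169, 0.0, 0.0]
ft_force: [-0.0, -0.8, -0.7]
width: 0.0353
grip_force: 20.0
```

>>> drive_tool([
  [[0,0,-0.4],0],
  [[0,0,-0.3],0],
  [[0,0,-0.1],0],
  [[0,0,-0.1],0],
  [[0,0,-0.1],0],
  [[0,0,0],0],
  [[0,0,0],0],
  [[0,0,0],0],
  [[0,0,0],0],
  [[0,0,0],0],
])

```text
time: 10.15
ee_pos: [0.5027, 0.1505, 0.1526]
eef_rot: [0.986, 0.169, 0.0, 0.0]
ft_force: [0.3, -0.5, 0.3]
width: 0.0351
grip_force: 20.0
```

>>> drive_tool([
  [[0,0,0],0],
  [[0,0,0],0],
  [[0,0,0],0],
  [[0,0,0],0],
  [[0,0,0],0],
  [[0,0,0],0],
  [[0,0,0],0],
  [[0,0,0],0],
  [[0,0,0],0],
  [[0,0,0],0],
], hand=0)

```text
time: 11.4
ee_pos: [0.5027, 0.1505, 0.1526]
eef_rot: [0.986, 0.169, 0.0, 0.0]
ft_force: [-1.3, 0.8, 0.5]
width: 0.0871
grip_force: 0.0
```

>>> drive_tool([
  [[0,0,0.5],0],
  [[0,0,1.5],0],
  [[0,0,2],0],
  [[0,0,2],0],
  [[0,0,1],0],
  [[0,0,0],0],
  [[0,0,0],0],
  [[0,0,0],0],
  [[0,0,0],0],
  [[0,0,0],0],
])

```text
time: 12.65
ee_pos: [0.5027, 0.1505, 0.2224]
eef_rot: [0.986, 0.169, -0.0, 0.0]
ft_force: [-0.6, -0.1, 0.0]
width: 0.0871
grip_force: 0.0
```

```bash
python3 - <<'E'
from h import *
s,c=wrist();im=c["color"]
cv2.imwrite("pics/w2.png",im[:,:,::-1])
E
```

```text
(no output)
```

View pics/w2.png

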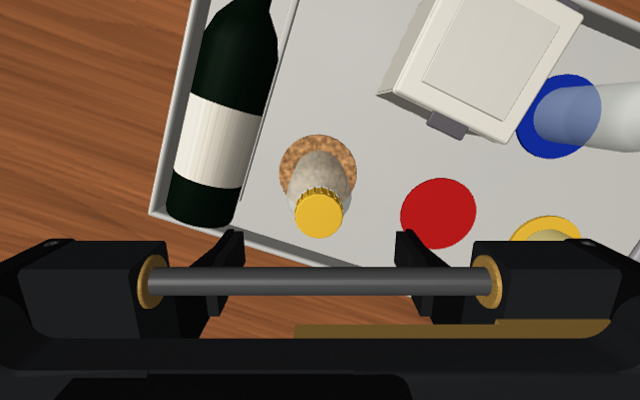

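The yellow bottle stands upright, cap at (319,215), centred on the cork, and the red coaster (438,213) is bare. Next is the red bottle.

>>> drive_tool([
  [[0.7,-1,0],0],
  [[1.3,-1.9,0],0],
  [[2,-3,0],0],
  [[2,-3,0],0],
  [[2,-3,0],0],
  [[2,-3,0],0],
  [[2,-3,0],0],
  [[2,-3,0],0],
  [[1,-1.5,0],0],
  [[0.5,-1,0],0],
])

```text
time: 13.95
ee_pos: [0.658, -0.0846, 0.2221]
eef_rot: [0.986, 0.168, -0.0, -0.0]
ft_force: [0.4, 0.3, 0.1]
width: 0.0871
grip_force: 0.0
```

>>> drive_tool([
  [[0,0,0],0],
  [[0,0,0],0],
  [[0,0,0],0],
  [[0,0,0],0],
  [[0,0,0],0],
  [[0,0,0],0],
  [[0,0,0],0],
  [[0,0,0],0],
  [[0,0,0],0],
  [[0,0,0],0],
])

```text
time: 15.2
ee_pos: [0.6578, -0.0835, 0.2225]
eef_rot: [0.986, 0.169, 0.0, 0.0]
ft_force: [0.8, -0.0, -0.1]
width: 0.087
grip_force: 0.0
```

```bash
cat >> h.py <<'E'
HUE={"red":lambda H:(H<8)|(H>172),"yellow":lambda H:(H>20)&(H<35),"blue":lambda H:(H>110)&(H<130)}
def cap(c,n,X,w=26):
    H,S,V=cv2.split(cv2.cvtColor(c["color"],cv2.COLOR_RGB2HSV));u,v=proj(c,X).astype(int)
    k=np.zeros_like(H);sl=(slice(max(v-w,0),v+w),slice(u-w,u+w));k[sl]=(HUE[n](H)&(S>100))[sl]
    k=cv2.morphologyEx(k,cv2.MORPH_OPEN,np.ones((5,5)))
    cs=max(cv2.findContours(k,cv2.RETR_EXTERNAL,cv2.CHAIN_APPROX_NONE)[0],key=cv2.contourArea)
    P=np.array([cast(c,p[0],X[2])[:2] for p in cs])*1000
    return cv2.minEnclosingCircle(P.astype(np.float32)),P.min(0),P.max(0)
E
python3 - <<'E'
from h import *
s,c=wrist();print(s["ee_pos"]);cv2.imwrite("pics/w3.png",c["color"][:,:,::-1])
print(cap(c,"red",[.658,-.083,.162],40))
E
```

```text
[ 0.65775033 -0.08346625  0.22254806]
(((660.0383911132812, -84.08148956298828), 19.514690399169922), array([ 640.52425793, -102.58459272]), array([679.48391107, -66.04907648]))
```

View pics/w3.png

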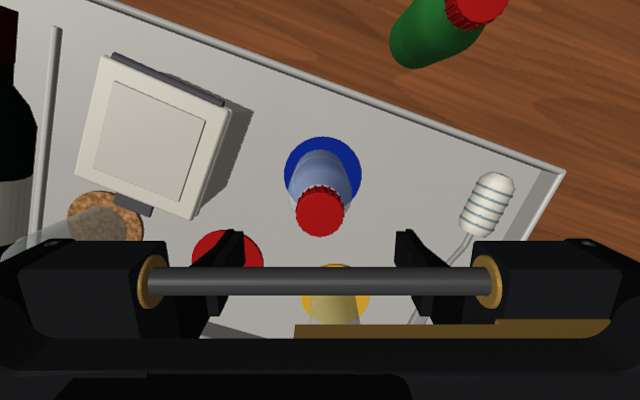

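The red cap of the clear bottle is at (320,211), between the jaws, at about (0.659,-0.084). I'll descend and grip.

>>> drive_tool([
  [[0,0,-0.5],0],
  [[0,0,-1],0],
  [[0,0,-1.2],0],
  [[0,0,-1.2],0],
  [[0,0,-1.2],0],
  [[0,0,-1],0],
  [[0,0,-0.6],0],
  [[0,0,-0.3],0],
  [[0,0,0],0],
  [[0,0,0],0],
])

```text
time: 16.5
ee_pos: [0.658, -0.0835, 0.153]
eef_rot: [0.986, 0.169, 0.0, 0.0]
ft_force: [-0.5, 0.6, -0.1]
width: 0.0871
grip_force: 0.0
```

>>> drive_tool([
  [[0,0,0],0],
  [[0,0,0],0],
  [[0,0,0],0],
  [[0,0,0],0],
  [[0,0,0],0],
  [[0,0,0],0],
  [[0,0,0],0],
  [[0,0,0],0],
  [[0,0,0],0],
  [[0,0,0],0],
], hand=1)

```text
time: 17.75
ee_pos: [0.6577, -0.0835, 0.1525]
eef_rot: [0.986, 0.169, -0.0, 0.0]
ft_force: [0.0, 0.3, -1.3]
width: 0.0353
grip_force: 20.0
```

>>> drive_tool([
  [[0,0,0.5],0],
  [[0,0,1],0],
  [[0,0,1.5],0],
  [[0,0,1],0],
  [[-1,0.5,0],0],
  [[-2,1,0],0],
  [[-2.5,1.2,0],0],
  [[-2.5,1.2,0],0],
  [[-2.5,1.2,0],0],
  [[-2.5,1.2,0],0],
])

```text
time: 19.0
ee_pos: [0.526, -0.0199, 0.1921]
eef_rot: [0.986, 0.169, -0.0, 0.0]
ft_force: [-0.4, 0.6, -0.4]
width: 0.0352
grip_force: 20.0
```

>>> drive_tool([
  [[-1.6,0.7,0],0],
  [[-0.9,0.4,0],0],
  [[0,0,0],0],
  [[0,0,0],0],
  [[0,0,-1],0],
  [[0,0,-1],0],
  [[0,0,-1],0],
  [[0,0,0],0],
  [[0,0,0],0],
  [[0,0,0],0],
])

```text
time: 20.25
ee_pos: [0.503, -0.0095, 0.1629]
eef_rot: [0.986, 0.169, 0.0, 0.0]
ft_force: [-0.7, 0.2, -1.1]
width: 0.0351
grip_force: 20.0
```

>>> drive_tool([
  [[0,0,-0.4],0],
  [[0,0,-0.3],0],
  [[0,0,-0.1],0],
  [[0,0,-0.1],0],
  [[0,0,-0.1],0],
  [[0,0,0],0],
  [[0,0,0],0],
  [[0,0,0],0],
  [[0,0,0],0],
  [[0,0,0],0],
])

```text
time: 21.5
ee_pos: [0.5027, -0.0095, 0.1526]
eef_rot: [0.986, 0.169, 0.0, 0.0]
ft_force: [-0.2, 1.1, -1.1]
width: 0.0354
grip_force: 20.0
```

>>> drive_tool([
  [[0,0,0],0],
  [[0,0,0],0],
  [[0,0,0],0],
  [[0,0,0],0],
  [[0,0,0],0],
  [[0,0,0],0],
  [[0,0,0],0],
  [[0,0,0],0],
  [[0,0,0],0],
  [[0,0,0],0],
], hand=0)

```text
time: 22.75
ee_pos: [0.5028, -0.0095, 0.1526]
eef_rot: [0.986, 0.169, 0.0, 0.0]
ft_force: [-0.8, 0.7, 0.7]
width: 0.0868
grip_force: 0.0
```

>>> drive_tool([
  [[0,0,0.5],0],
  [[0,0,1.5],0],
  [[0,0,2],0],
  [[0,0,2],0],
  [[0,0,1],0],
  [[0,0,0],0],
  [[0,0,0],0],
  [[0,0,0],0],
  [[0,0,0],0],
  [[0,0,0],0],
])

```text
time: 24.0
ee_pos: [0.5027, -0.0095, 0.2224]
eef_rot: [0.986, 0.169, -0.0, -0.0]
ft_force: [0.4, -0.8, 0.4]
width: 0.0868
grip_force: 0.0
```

```bash
python3 - <<'E'
from h import *
s,c=wrist();print(s["ee_pos"]);cv2.imwrite("pics/w4.png",c["color"][:,:,::-1])
E
```

```text
[ 0.50266953 -0.00946494  0.22239645]
```

View pics/w4.png

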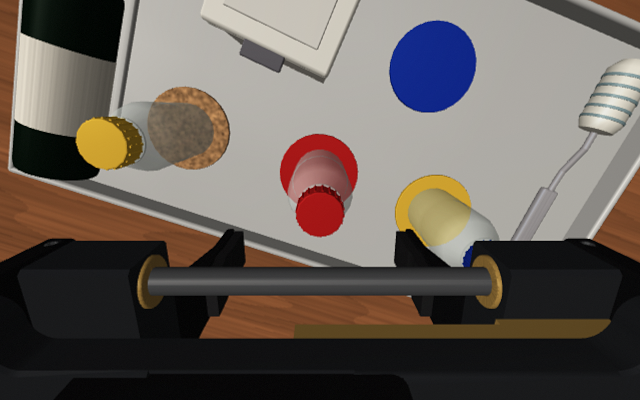

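The red bottle is upright on the red coaster, cap at (320,213), and the blue coaster (433,66) is bare. Next is the blue bottle.

>>> drive_tool([
  [[0.1,-1,0],0],
  [[0.1,-2,0],0],
  [[0.1,-2.5,0],0],
  [[0.1,-2.5,0],0],
  [[0,-2.5,0],0],
  [[0,-2,0],0],
  [[0,-1.3,0],0],
  [[0,-0.7,0],0],
  [[0,0,0],0],
  [[0,0,0],0],
])

```text
time: 25.3
ee_pos: [0.5069, -0.1536, 0.2226]
eef_rot: [0.986, 0.169, 0.0, -0.0]
ft_force: [-0.5, 0.4, 0.2]
width: 0.087
grip_force: 0.0
```

```bash
python3 - <<'E'
from h import *
s,c=wrist();print(s["ee_pos"])
print(cap(c,"blue",[.507,-.155,.162],40))
E
```

```text
[ 0.50688798 -0.15362445  0.22264176]
(((507.3928527832031, -156.3009490966797), 19.595470428466797), array([ 487.81443448, -174.58351703]), array([ 526.98198725, -138.29158302]))
```

>>> drive_tool([
  [[0,-0.2,-0.5],0],
  [[0,0,-1],0],
  [[0,0,-1.2],0],
  [[0,0,-1.2],0],
  [[0,0,-1.2],0],
  [[0,0,-1],0],
  [[0,0,-0.6],0],
  [[0,0,-0.3],0],
  [[0,0,0],0],
  [[0,0,0],0],
])

```text
time: 26.6
ee_pos: [0.507, -0.1565, 0.1529]
eef_rot: [0.986, 0.169, 0.0, 0.0]
ft_force: [-0.6, 0.4, 0.0]
width: 0.0868
grip_force: 0.0
```

>>> drive_tool([
  [[0,0,0],0],
  [[0,0,0],0],
  [[0,0,0],0],
  [[0,0,0],0],
  [[0,0,0],0],
  [[0,0,0],0],
  [[0,0,0],0],
  [[0,0,0],0],
  [[0,0,0],0],
  [[0,0,0],0],
], hand=1)

```text
time: 27.85
ee_pos: [0.5067, -0.1564, 0.1526]
eef_rot: [0.986, 0.169, -0.0, -0.0]
ft_force: [0.1, 0.8, -0.1]
width: 0.0353
grip_force: 20.0
```

>>> drive_tool([
  [[0,0,0.5],0],
  [[0,0,1],0],
  [[0,0,1.5],0],
  [[0,0,1],0],
  [[1,0.4,0],0],
  [[2,0.9,0],0],
  [[2.4,1.1,0],0],
  [[2.4,1.1,0],0],
  [[2.4,1.1,0],0],
  [[2.4,1.1,0],0],
])

```text
time: 29.1
ee_pos: [0.6338, -0.0987, 0.1918]
eef_rot: [0.986, 0.169, -0.0, -0.0]
ft_force: [-0.8, 0.4, -1.5]
width: 0.0353
grip_force: 20.0
```

>>> drive_tool([
  [[1.5,0.7,0],0],
  [[0.8,0.4,0],0],
  [[0,0,0],0],
  [[0,0,0],0],
  [[0,0,-1],0],
  [[0,0,-1],0],
  [[0,0,-1],0],
  [[0,0,0],0],
  [[0,0,0],0],
  [[0,0,0],0],
])

```text
time: 30.35
ee_pos: [0.656, -0.0885, 0.163]
eef_rot: [0.986, 0.169, 0.0, 0.0]
ft_force: [-0.2, 1.0, -1.2]
width: 0.0355
grip_force: 20.0
```

>>> drive_tool([
  [[0,0,-0.4],0],
  [[0,0,-0.3],0],
  [[0,0,-0.1],0],
  [[0,0,-0.1],0],
  [[0,0,-0.1],0],
  [[0,0,0],0],
  [[0,0,0],0],
  [[0,0,0],0],
  [[0,0,0],0],
  [[0,0,0],0],
])

```text
time: 31.6
ee_pos: [0.6558, -0.0884, 0.1526]
eef_rot: [0.986, 0.169, 0.0, 0.0]
ft_force: [0.1, -0.2, 0.9]
width: 0.0355
grip_force: 20.0
```

>>> drive_tool([
  [[0,0,0],0],
  [[0,0,0],0],
  [[0,0,0],0],
  [[0,0,0],0],
  [[0,0,0],0],
  [[0,0,0],0],
  [[0,0,0],0],
  [[0,0,0],0],
  [[0,0,0],0],
  [[0,0,0],0],
], hand=0)

```text
time: 32.85
ee_pos: [0.6557, -0.0885, 0.1526]
eef_rot: [0.986, 0.169, 0.0, 0.0]
ft_force: [0.4, -0.5, -0.2]
width: 0.0868
grip_force: 0.0
```

>>> drive_tool([
  [[0,0,0.5],0],
  [[0,0,1.5],0],
  [[0,0,2],0],
  [[0,0,2],0],
  [[0,0,1],0],
  [[0,0,0],0],
  [[0,0,0],0],
  [[0,0,0],0],
  [[0,0,0],0],
  [[0,0,0],0],
])

```text
time: 34.1
ee_pos: [0.6557, -0.0885, 0.2224]
eef_rot: [0.986, 0.169, -0.0, -0.0]
ft_force: [-0.4, -0.6, 0.6]
width: 0.0872
grip_force: 0.0
```

```bash
python3 - <<'E'
from h import *
s,c=wrist();print(s["ee_pos"]);cv2.imwrite("pics/w5.png",c["color"][:,:,::-1])
E
```

```text
[ 0.65568141 -0.08848129  0.222352  ]
```

View pics/w5.png

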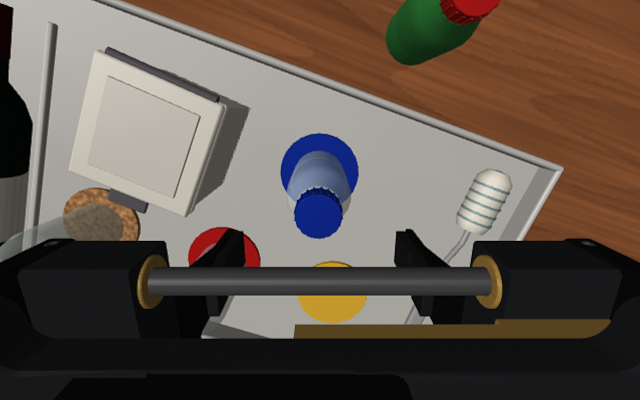

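The blue bottle is upright on the blue coaster, cap at (318,214). Now back to the parked yellow bottle.

>>> drive_tool([
  [[-0.7,1.1,0],0],
  [[-1.3,2,0],0],
  [[-2,3.1,0],0],
  [[-2,3.1,0],0],
  [[-2,3.1,0],0],
  [[-2,3.1,0],0],
  [[-2,3.1,0],0],
  [[-1.8,2.8,0],0],
  [[-1,1.5,0],0],
  [[-0.5,1,0],0],
])

```text
time: 35.4
ee_pos: [0.5023, 0.151, 0.2227]
eef_rot: [0.986, 0.169, 0.0, 0.0]
ft_force: [0.6, -0.8, 0.1]
width: 0.0866
grip_force: 0.0
```

>>> drive_tool([
  [[0,0,0],0],
  [[0,0,0],0],
  [[0,0,-1],0],
  [[0,0,-1.2],0],
  [[0,0,-1.2],0],
  [[0,0,-1.2],0],
  [[0,0,-1.2],0],
  [[0,0,-0.8],0],
  [[0,0,-0.4],0],
  [[0,0,0],0],
])

```text
time: 36.65
ee_pos: [0.5027, 0.1505, 0.1525]
eef_rot: [0.986, 0.169, -0.0, 0.0]
ft_force: [-0.1, -0.2, 0.6]
width: 0.0871
grip_force: 0.0
```

>>> drive_tool([
  [[0,0,0],0],
  [[0,0,0],0],
  [[0,0,0],0],
  [[0,0,0],0],
  [[0,0,0],0],
  [[0,0,0],0],
  [[0,0,0],0],
  [[0,0,0],0],
  [[0,0,0],0],
  [[0,0,0],0],
], hand=1)

```text
time: 37.9
ee_pos: [0.5027, 0.1505, 0.1526]
eef_rot: [0.986, 0.169, 0.0, 0.0]
ft_force: [-0.0, -0.1, 0.4]
width: 0.0352
grip_force: 20.0
```

>>> drive_tool([
  [[0,0,0.5],0],
  [[0,0,1.5],0],
  [[0,0,2.5],0],
  [[0,0,2.5],0],
  [[0,0,2.5],0],
  [[0,0,2.5],0],
  [[0,0,2.5],0],
  [[0,0,2.5],0],
  [[0,0,1],0],
  [[0,0,0],0],
])

```text
time: 39.15
ee_pos: [0.5028, 0.1507, 0.3331]
eef_rot: [0.986, 0.169, 0.001, 0.0]
ft_force: [1.3, -0.4, -1.9]
width: 0.0353
grip_force: 20.0
```

The bottle's underside is now at about 0.19, clear of the caps at 0.162. I'll cross over to the yellow coaster.

>>> drive_tool([
  [[0,-1,0],0],
  [[0,-2,0],0],
  [[0.1,-3,0],0],
  [[0,-3,0],0],
  [[0,-3,0],0],
  [[0,-3,0],0],
  [[0,-3,0],0],
  [[0.1,-3,0],0],
  [[0,-3,0],0],
  [[0,-3,0],0],
])

```text
time: 40.4
ee_pos: [0.504, -0.1212, 0.3316]
eef_rot: [0.986, 0.168, -0.001, -0.0]
ft_force: [0.1, 0.3, -0.3]
width: 0.0353
grip_force: 20.0
```

>>> drive_tool([
  [[0,-2.1,0],0],
  [[0,-1.3,0],0],
  [[0,-0.7,0],0],
  [[0,0,0],0],
  [[0,0,0],0],
  [[0,0,-1],0],
  [[0,0,-2],0],
  [[0,0,-2.5],0],
  [[0,0,-2.5],0],
  [[0,0,-2.5],0],
])

```text
time: 41.65
ee_pos: [0.5045, -0.16, 0.2262]
eef_rot: [0.986, 0.169, -0.0, -0.0]
ft_force: [0.3, 0.1, -0.1]
width: 0.0355
grip_force: 20.0
```

>>> drive_tool([
  [[0,0,-2.5],0],
  [[0,0,-2],0],
  [[0,0,-1],0],
  [[0,0,-0.5],0],
  [[0,0,0],0],
  [[0,0,0],0],
  [[0,0,0],0],
  [[0,0,0],0],
  [[0,0,0],0],
  [[0,0,0],0],
])

```text
time: 42.9
ee_pos: [0.5047, -0.1605, 0.1676]
eef_rot: [0.986, 0.169, 0.0, 0.0]
ft_force: [-0.3, -0.0, -0.5]
width: 0.0352
grip_force: 20.0
```

Lower by 1.5 cm to 0.1526, then release and lift clear.

>>> drive_tool([
  [[0,0,-0.5],0],
  [[0,0,-0.4],0],
  [[0,0,-0.3],0],
  [[0,0,-0.1],0],
  [[0,0,-0.1],0],
  [[0,0,-0.1],0],
  [[0,0,0],0],
  [[0,0,0],0],
  [[0,0,0],0],
  [[0,0,0],0],
])

```text
time: 44.15
ee_pos: [0.5048, -0.1605, 0.1526]
eef_rot: [0.986, 0.169, 0.0, 0.0]
ft_force: [0.1, 0.3, -1.7]
width: 0.0354
grip_force: 20.0
```

>>> drive_tool([
  [[0,0,0],0],
  [[0,0,0],0],
  [[0,0,0],0],
  [[0,0,0],0],
  [[0,0,0],0],
  [[0,0,0],0],
  [[0,0,0],0],
  [[0,0,0],0],
  [[0,0,0],0],
  [[0,0,0],0],
], hand=0)

```text
time: 45.4
ee_pos: [0.5047, -0.1605, 0.1526]
eef_rot: [0.986, 0.169, 0.0, 0.0]
ft_force: [0.6, -0.0, 1.8]
width: 0.0867
grip_force: 0.0
```

>>> drive_tool([
  [[0,0,0.5],0],
  [[0,0,1.5],0],
  [[0,0,2],0],
  [[0,0,2],0],
  [[0,0,2],0],
  [[-1,-2,0],0],
  [[-1,-3,0],0],
  [[-1,-3,0],0],
  [[-1,-3,0],0],
  [[-1,-3,0],0],
])

```text
time: 46.65
ee_pos: [0.4546, -0.3015, 0.2339]
eef_rot: [0.986, 0.169, 0.001, 0.0]
ft_force: [-1.2, 0.5, -0.4]
width: 0.0874
grip_force: 0.0
```

>>> drive_tool([
  [[-1,-3,0],0],
  [[-1,-3,0],0],
  [[-1,-3,0],0],
  [[-1,-3,0],0],
  [[-1,-3,0],0],
  [[-1,-2,0],0],
  [[-1,-2,0],0],
  [[-1,-1,0],0],
  [[0,0,0],0],
  [[0,0,0],0],
])

```text
time: 47.9
ee_pos: [0.3755, -0.4996, 0.2327]
eef_rot: [0.986, 0.169, 0.0, -0.0]
ft_force: [-0.8, -0.3, 0.1]
width: 0.0868
grip_force: 0.0
```

```bash
python3 - <<'E'
from h import *
from bench import vision
c=vision.camera("top");im=c["color"];d=vision.camera("scene")["color"]
for n,X in dict(red=[.503,-.0095,.162],blue=[.656,-.0885,.162],yellow=[.505,-.16,.162]).items():
    try: print(n,cap(c,n,X,12)[0])
    except Exception as e: print(n,e)
b=np.vstack([cv2.resize(im[150:320,170:470],None,fx=1.8,fy=1.8),cv2.resize(d[90:310,100:500],(540,290))])
cv2.imwrite("pics/fin.png",b[:600,:,::-1])
E
```

```text
red ((504.3780212402344, -10.900321006774902), 18.995624542236328)
blue ((655.7836303710938, -88.29708862304688), 18.525833129882812)
yellow ((505.9819641113281, -158.6442413330078), 19.346498489379883)
```

View pics/fin.png

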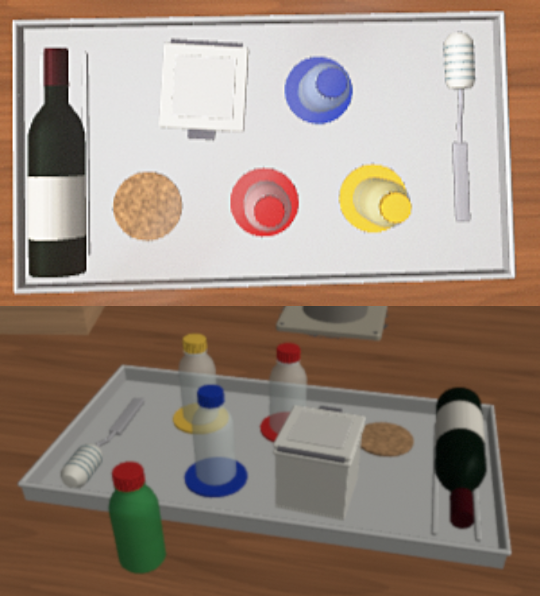

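In the final picture all three bottles stand upright on their own coasters: blue cap (333,82), red (270,212) and yellow (396,207) in the top view. Each cap is within 2 mm of its coaster centre. The cork (147,205) is bare, and the bystanders have not moved.

```bash
python3 -c "
from bench import r
print(r.close_job())"
```

```text
the job is handed in; nothing more can be done
None
```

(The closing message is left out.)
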